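# Pick the steel-cored idler wheel by weight and offer it up to the bare axle

## Task

The belt grinder's platen arm lies on its side on the bench and one of its two upright axles has lost its idler wheel. The two loose wheels look the same, but one has a heavy steel core and the other a light aluminium one: lift each in turn clear of the bench to feel which is heavier, and leave the lighter one standing upright on the bench where it was, without dropping either wheel or disturbing the other things. Finish while holding the heavier wheel upright and still in the gripper, lined up with the bare axle and about two centimetres above its tip, touching nothing else, so that I can guide it down; do not let go of it.

Things in the scene. Friction and masses are not known exactly. Their poses are not given: they have to be found in the camera images.
- wheel_1: one of two loose idler wheels that look exactly alike: a blackened cylinder 50 mm wide and 50 mm high standing on its flat face, with bright bearing rings and an open 15 mm bore from face to face; sides are swapped between starts. Origin: centre of the lower face, z up the axis. 0.2 to 0.7 kg, varying; the heavier of the two weighs at least 1.5 times the lighter. Grip across the diameter
- wheel_2: the other of the two loose idler wheels, same shape and size, same frame, other weight
- axle_tip (a point): centre of the upper end of the bare axle: an upright steel stud 12 mm in diameter that rises from the platen arm's side plate to 85 mm above the bench (a collar 24 mm wide and 15 mm above the bench is at its foot); z is up. The bare axle may be at either end of the platen arm
- fitted_wheel: the idler wheel that is still on the other axle of the platen arm: same 50 mm wheel, from 15 to 65 mm above the bench, with a washer and nut on top up to 78 mm and the stud end at 85 mm; it is fast. Origin: on its axis at bench height; z up
- platen: platen arm of a belt grinder lying on its side, does not move: grey side plate 60 x 262 x 10 mm, axles at y = -105 and +105 mm, an upright steel platen bar between them (146 mm long, top 65 mm above the bench, outer face 27 mm to the -x side), a 38 mm square bar running out to 294 mm on the +x side. Origin: midway between the axles, at bench height; z up
- coffee_cup: white paper cup with a lid, 84 mm wide at the lid, 115 mm high, loose. Origin: centre of its underside. Leave alone
- spanner: steel spanner 200 mm long lying flat, loose; x along its length. Origin: under its middle. Leave alone
- grease_jar: small jar with a white cap, 52 mm in diameter, 65 mm high, loose. Origin: centre of its underside. Leave alone
- tube_block: bare aluminium tube-clamp block, 60 x 50 x 45 mm, with a slot through it along y, loose. Origin: centre of its underside. Leave alone
Not all that is in view belongs to the job. What is shaped like the wheel_2 but green or pink is not meant.

How it is judged:
On the way, in this order (a step that is already met when the one before it is completed fails the run):
1. the lighter wheel has been lifted clear of the bench in the gripper while the heavier one stands on the bench (((height (world z) of wheel_1 above 0.015 m and contact force between wheel_1 and the fingers above 1 N and contact force between wheel_2 and anything else above 4.2 N) or (height (world z) of wheel_2 above 0.015 m and contact force between wheel_2 and the fingers above 1 N and contact force between wheel_1 and anything else above 4.2 N))), for 0.2 s.
2. the heavier wheel is lifted clear, with the lighter one standing on the bench again (((height (world z) of wheel_1 above 0.015 m and contact force between wheel_1 and the fingers above 1 N and contact force between wheel_2 and anything else between 1 and 4.2 N and height (world z) of wheel_2 below 0.005 m) or (height (world z) of wheel_2 above 0.015 m and contact force between wheel_2 and the fingers above 1 N and contact force between wheel_1 and anything else between 1 and 4.2 N and height (world z) of wheel_1 below 0.005 m))), for 0.2 s.
At the end, for the whole second after the job is handed in: heavier wheel held still in the fingers, upright within 0.12 rad, axis within 10 mm of the bare axle's, lower face 3 to 40 mm above the axle tip, touching nothing else; lighter wheel upright, released and at rest on the bench within 50 mm of where it was (((horizontal distance between wheel_1 and axle_tip below 0.01 m and z of wheel_1 in the frame of axle_tip between 0.003 and 0.04 m and angle between wheel_1's own z axis and vertical below 0.12 rad and linear speed of each of wheel_1, wheel_2 below 0.02 m/s and contact force between wheel_1 and the fingers above 2 N and contact force between wheel_1 and platen below 0.2 N and contact force between wheel_1 and fitted_wheel below 0.2 N and contact force between wheel_2 and anything else between 1 and 4.2 N and height (world z) of wheel_2 below 0.005 m and angle between wheel_2's own z axis and vertical below 0.05 rad and distance of wheel_2 from where it was at the start of the episode below 0.05 m and contact force between wheel_2 and the arm below 0.1 N and contact force between wheel_2 and the fingers below 0.1 N) or (horizontal distance between wheel_2 and axle_tip below 0.01 m and z of wheel_2 in the frame of axle_tip between 0.003 and 0.04 m and angle between wheel_2's own z axis and vertical below 0.12 rad and linear speed of each of wheel_2, wheel_1 below 0.02 m/s and contact force between wheel_2 and the fingers above 2 N and contact force between wheel_2 and platen below 0.2 N and contact force between wheel_2 and fitted_wheel below 0.2 N and contact force between wheel_1 and anything else between 1 and 4.2 N and height (world z) of wheel_1 below 0.005 m and angle between wheel_1's own z axis and vertical below 0.05 rad and distance of wheel_1 from where it was at the start of the episode below 0.05 m and contact force between wheel_1 and the arm below 0.1 N and contact force between wheel_1 and the fingers below 0.1 N))); the arm keeps its last pose, push and grip.
It fails at once if a wheel is dropped (falls free at more than 0.5 m/s) ((linear speed of wheel_1 above 0.5 m/s and contact force between wheel_1 and the fingers below 0.1 N) or (linear speed of wheel_2 above 0.5 m/s and contact force between wheel_2 and the fingers below 0.1 N)).
It fails at once if the cup, spanner, jar or tube block is shifted by more than 30 mm or tipped (distance of any of coffee_cup, spanner, grease_jar, tube_block from where it was at the start of the episode above 0.03 m or angle between any of coffee_cup, spanner, grease_jar, tube_block's own z axis and vertical above 0.4 rad).
It also fails if it takes over 64 s, if anything falls off the work surface, if the arm or the gripper's body presses on something with over 40 N, if the wrist force passes 120 N, or if a joint passes its speed limit or range.

## Robot

A 6-joint arm with a two-finger parallel gripper is mounted at the origin on the work surface. World frame = base frame: x ahead of the robot, y to its left, z up, the work surface at z = 0. Lengths are in m, angles in rad, forces in N, time in s.
With the tool pointing down it reaches from about 0.375 to 0.975 m from the base axis. Payload 3.8 kg.
Tool frame: the origin (TCP) lies midway between the tips of the shut fingers; the grasp point (between the pads) lies bot.grip_depth behind it (bot.grip_depth is the distance from the TCP to the grasp point, in m); z points along the fingers, y is the line along which they close (so a half turn about z gives the same grasp; the last joint's range is limited). The gripper opens to 88 mm and grips with 3 to 60 N. Pads are 18 mm wide; open, the fingers measure 123 mm over their backs; the gripper's body (75 mm by 187 mm) begins 45 mm behind the grasp point.
Start: joints at [1.098, 0.264, 1.604, -0, 1.274, -0.037], TCP at [0.285, 0.612, 0.239] pointing down, gripper open.
Joint ranges: [-2.63, 2.63], [-0.94, 2.18], [0.31, 2.57], [-1.31, 4.45], [0, 2.66], [-2.55, 2.55]. Speed limits (rad/s): [2.57, 2.57, 3.14, 3.14, 3.14, 3.14].

## Interface

Orientations are given as a unit quaternion [w, x, y, z].
In Python, from bench import bot, viewer, workorder gives the robot as it stands.
- The arm moves only by the shell command python3 -m inch 'ROWS' [FORCE]. ROWS is JSON, one flat list of numbers, 7 for each row, row after row: the shift along the tool's x, y, z each as a share of 200 mm, from -1 to 1, then the turn, a rotation vector about the tool's x, y, z each as a share of 0.5 rad, from -1 to 1, then the opening, from 0 (shut) to 1 (fully open). A call has 1 to 20 rows; each row is the pose to reach, as a shift and turn from the pose commanded when the call began, along the tool's axes at that moment; what a row does not reach only later rows make up. A row lasts 1/8 s, in which the tool goes at most 62.5 mm and 10.7 degrees, less where a joint would pass 70% of its speed; a pose out of reach is approached as far as the arm can. A call with a number of a shift or a turn outside -1 to 1 is refused whole. A call with a gripper value outside its range is refused whole. The fingers move at their own pace and stop on an object; FORCE is the grip in N (left out, the last holds). Time passes only in rows, so rows that repeat a pose let the fingers close. It gives the time, the measured TCP pose, the force, the opening and the grip force at its end, in the units of the state.
- bot.state(): the state, without advancing time (a new reading comes with each control period).
- viewer.grab_frame(name): name is "side" or "top"; returns a dict with "color" (480x640x3 uint8, red, green, blue), "depth" (480x640 float32, m along the optical axis (not along the pixel's ray), 0 where there is no reading), "mtx" (3x3 intrinsics, pixels), "origin" and "rotation" of the camera in the world. Camera axes: x right, y down, z forward; pixel columns grow to the right and rows downward; lengths in m; the calibration is good to about 2 mm. A picture is of the moment at which its call begins.
- workorder.sign_off(): hands the job in; it is judged then, once.
The state is a dict: "t": time; "qpos": joint angles; "qd": joint speeds; "joint_torque": joint torques, N m; "eef_pos": TCP position; "tcp_rot": TCP orientation; "wrist_force": force on the tool from outside, world axes, zero at the start; "ft_torque": the same for the moment, N m; "opening": finger opening in m; "finger_force": force on a finger pad.
Only numpy, scipy, OpenCV 4.12 (cv2) and the standard library are available. Lean on these libraries where they do the work, as an engineer would, in place of code of your own. Each camera call takes 0.05 s, during which the arm holds its last target. There are 200 camera calls.

## Working session

There is one attempt and no reset: what is moved stays moved. The work goes in short steps, Python scripts to look and compute and a shell command to move; the robot and the scene stay as the last step left them, time stands still between calls to the robot, and variables do not carry over. Pictures are saved under pics/ and viewed, at most 10 in all, crops included, and the job is handed in when it is done.

```bash
mkdir -p pics; ls; python3 - <<'E'
from bench import bot, viewer
import cv2, numpy as np
s=bot.state(); print({k:np.round(v,3) for k,v in s.items()}, bot.grip_depth)
for n in("side","top"):
    f=viewer.grab_frame(n); cv2.imwrite(f"pics/{n}0.png",f["color"][:,:,::-1]); np.savez(f"{n}0.npz",**f)
    print(n,f["mtx"],f["origin"],f["rotation"])
E
```

```text
pics
{'t': np.float64(0.0), 'qpos': array([ 1.098,  0.265,  1.605,  0.   ,  1.274, -0.037]), 'qd': array([-0.001,  0.001,  0.001, -0.   , -0.002,  0.002]), 'joint_torque': array([ 1.0000e-03, -5.0210e+01, -3.5688e+01,  7.3000e-02,  2.9000e-02,
       -0.0000e+00]), 'eef_pos': array([0.285, 0.611, 0.237]), 'tcp_rot': array([-0.   ,  0.216,  0.976, -0.001]), 'wrist_force': array([-0.213,  0.352, -0.346]), 'ft_torque': array([ 0.053, -0.041, -0.006]), 'finger_force': np.float64(0.0), 'opening': np.float64(0.088)} 0.0187
side [[561.31180932   0.         316.41932979]
 [  0.         561.31180932 244.42249174]
 [  0.           0.           1.        ]] [ 0.32302819 -0.75149422  0.97772861] [-0.33875886  0.93114564 -0.12533365  0.05001708]
top [[469.38378185   0.         319.91453131]
 [  0.         469.38378185 237.42465475]
 [  0.           0.           1.        ]] [ 0.42740676 -0.02538018  1.24100608] [-0.0323762   0.71036577 -0.70259375  0.026349  ]
```

View pics/top0.png

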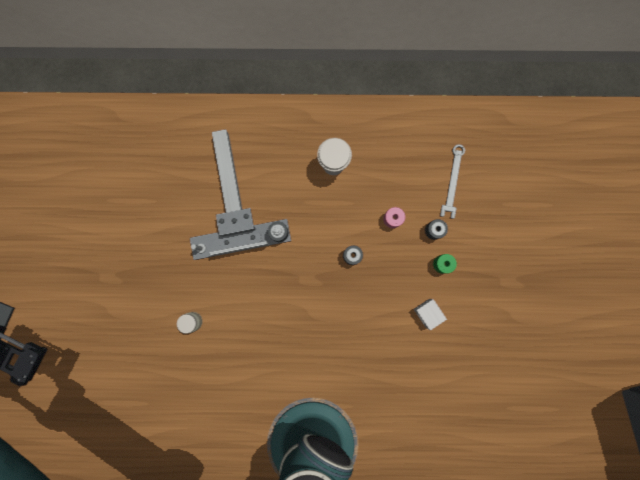

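View pics/side0.png

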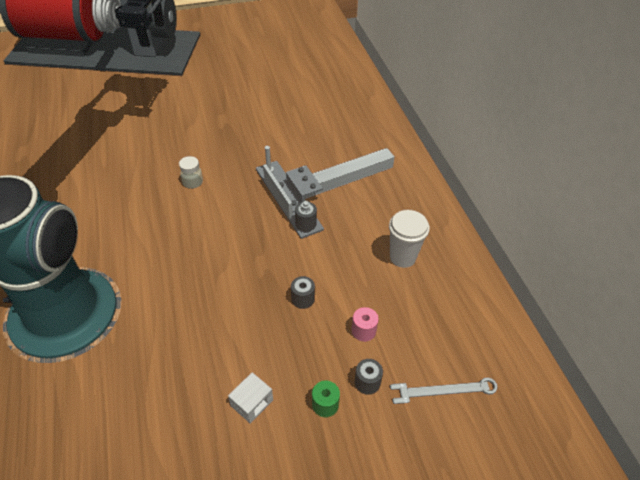

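The top view shows dark wheels standing at (352,256) and (436,229). The pink (395,217) and green (445,264) ones are decoys. The fitted wheel with its nut is at (277,232), and the bare axle is at about (197,247). In the side view the wheels are at (303,290) and (368,375), and the stud tip is at (267,150). Next I measure, with one confirming crop mosaic.

```bash
cat > h.py <<'E'
import numpy as np, cv2
from scipy.spatial.transform import Rotation as R
def rot(f):
    q=f["rotation"]; return R.from_quat([q[1],q[2],q[3],q[0]]).as_matrix()
def ray(f,u,v): return rot(f)@np.linalg.inv(f["mtx"])@np.array([u,v,1.])
def plane(f,u,v,z):
    d=ray(f,u,v); return f["origin"]+d*(z-f["origin"][2])/d[2]
def cloud(f):
    v,u=np.mgrid[:480,:640]; p=np.stack([u,v,0*u+1],-1)@np.linalg.inv(f["mtx"]).T*f["depth"][...,None]
    return p@rot(f).T+f["origin"]
def proj(f,p):
    c=f["mtx"]@(rot(f).T@(np.array(p)-f["origin"])); return c[:2]/c[2]
E
python3 - <<'E'
from h import *
T=np.load("top0.npz");S=np.load("side0.npz")
for n,f,pts in(("top",T,[(352,256),(436,229),(277,232),(188,323),(395,217),(445,264)]),("side",S,[(303,286),(368,368),(305,212),(189,163),(365,316),(325,390)])):
    P=cloud(f)
    for u,v in pts:
        w=P[v-16:v+17,u-16:u+17].reshape(-1,3); h=w[(w[:,2]>.043)&(w[:,2]<.057)]
        print(n,(u,v),len(h),np.round(h.mean(0),4),np.round(h.min(0)/2+h.max(0)/2,4), "maxz",w[:,2].max().round(3))
for n,f,(u,v) in(("t",T,(197,247)),("s",S,(267,155))):
    P=cloud(f)[v-14:v+15,u-14:u+15].reshape(-1,3); h=P[P[:,2]>.07]; print(n,len(h),h.round(4)[:12].tolist())
a=[cv2.resize(f["color"][v-s:v+s,u-s:u+s],(390,290) if 0 else (290,290),interpolation=cv2.INTER_CUBIC) for f,u,v,s in((T,352,256,25),(T,436,229,25),(T,205,245,25),(S,303,290,30),(S,368,375,30),(S,270,160,25))]
m=np.vstack([np.hstack(a[:3]),np.hstack(a[3:])])[:,:,::-1]; m=cv2.resize(m,(780,520)); cv2.imwrite("pics/crop.png",m)
E
```

```text
top (352, 256) 272 [ 0.4837 -0.0979  0.0493] [ 0.4841 -0.0979  0.0499] maxz 1.241
top (436, 229) 273 [ 0.5529 -0.3128  0.0492] [ 0.5529 -0.3127  0.0496] maxz 1.241
top (277, 232) 20 [0.5227 0.0939 0.0495] [0.5291 0.1018 0.05  ] maxz 1.241
top (188, 323) 16 [0.3146 0.3015 0.0545] [0.309  0.3072 0.0541] maxz 1.241
top (395, 217) 269 [ 0.5823 -0.2044  0.0492] [ 0.5827 -0.2049  0.0499] maxz 1.241
top (445, 264) 286 [ 0.4642 -0.3342  0.0491] [ 0.4638 -0.3337  0.0495] maxz 1.241
side (303, 286) 390 [ 0.4819 -0.1014  0.0496] [ 0.482  -0.0993  0.0496] maxz 0.978
side (368, 368) 529 [ 0.5507 -0.3167  0.0495] [ 0.5512 -0.3158  0.0487] maxz 0.978
side (305, 212) 103 [0.532  0.0802 0.0499] [0.534  0.0946 0.05  ] maxz 0.978
side (189, 163) 75 [0.3058 0.2985 0.0506] [0.3056 0.3007 0.0501] maxz 0.978
side (365, 316) 442 [ 0.5803 -0.2081  0.0493] [ 0.581  -0.2071  0.0492] maxz 0.978
side (325, 390) 562 [ 0.4625 -0.3375  0.0497] [ 0.463  -0.3364  0.0491] maxz 0.978
t 27 [[0.4274, -0.0254, 1.241], [0.4274, -0.0254, 1.241], [0.5041, 0.3022, 0.0819], [0.504, 0.299, 0.0843], [0.5015, 0.3043, 0.0828], [0.5017, 0.3022, 0.0814], [0.5016, 0.2992, 0.0834], [0.5015, 0.2961, 0.0854], [0.5018, 0.2949, 0.081], [0.4274, -0.0254, 1.241], [0.499, 0.304, 0.0837], [0.4991, 0.3019, 0.0821]]
s 41 [[0.323, -0.7515, 0.9777], [0.4957, 0.3022, 0.0858], [0.4985, 0.3042, 0.0836], [0.5006, 0.3021, 0.0849], [0.4922, 0.2968, 0.0879], [0.4954, 0.3013, 0.0835], [0.4978, 0.301, 0.0832], [0.4999, 0.299, 0.0844], [0.502, 0.2971, 0.0855], [0.4923, 0.2986, 0.0832], [0.4949, 0.2995, 0.0819], [0.4967, 0.2957, 0.0846]]
```

View pics/crop.png

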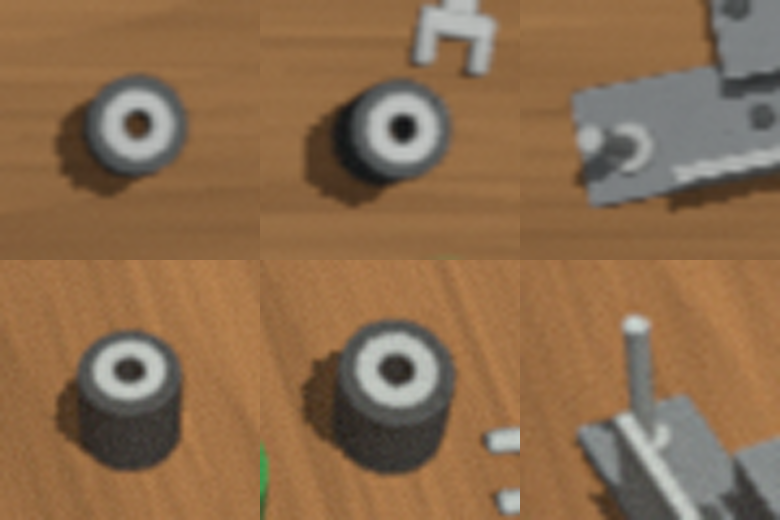

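The crop confirms it: both wheels are dark with bright bearing rings and open bores, and the bare stud with its collar is at the left end of the platen arm (top view). Next comes the tip position by triangulation, and the shift to above wheel A.

```bash
cat >> h.py <<'E'
def tri(f,a,g,b):
    d,e=ray(f,*a),ray(g,*b); s=np.linalg.lstsq(np.stack([d,-e],1),g["origin"]-f["origin"],rcond=None)[0]
    p,q=f["origin"]+s[0]*d,g["origin"]+s[1]*e; return (p+q)/2,np.linalg.norm(p-q)
def sh(target,s):
    q=s["tcp_rot"]; M=R.from_quat([q[1],q[2],q[3],q[0]]); return np.round(M.inv().apply(np.array(target)-s["eef_pos"])/.2,3)
E
python3 - <<'E'
from h import *
from bench import bot
T=np.load("top0.npz");S=np.load("side0.npz")
print(tri(T,(193.7,246.5),S,(267.1,147.5)), plane(T,193.7,246.5,.085),plane(S,267.1,147.5,.085))
P=cloud(T)
for n,c in(("spanner",(slice(140,220),slice(438,468))),):
    w=P[c].reshape(-1,3); w=w[(w[:,2]>.004)&(w[:,2]<.03)]; print(n,w.min(0),w.max(0))
for f in(T,S): # stud points
    w=cloud(f).reshape(-1,3); h=w[(w[:,2]>.05)&(w[:,2]<.09)&(np.hypot(w[:,0]-.5,w[:,1]-.3)<.025)]; print(len(h),h.mean(0))
    h=w[(w[:,2]>.08)&(w[:,2]<.09)&(np.hypot(w[:,0]-.53,w[:,1]-.09)<.03)]; print("fitted top",len(h),h.mean(0))
s=bot.state(); print(sh([.483,-.099,.15],s))
E
```

```text
(array([0.49749513, 0.2968836 , 0.08509386]), np.float64(0.0005285483373607328)) [0.49776245 0.29687197 0.085     ] [0.49725117 0.29702716 0.085     ]
spanner [ 0.58556056 -0.40557089  0.00400709] [ 0.79131942 -0.32760965  0.01450197]
34 [0.49834645 0.29759849 0.07559443]
fitted top 19 [0.54085431 0.09447552 0.08407427]
58 [0.49637437 0.29525753 0.07306362]
fitted top 26 [0.53876845 0.09113876 0.08396963]
[-2.398 -2.8    0.443]
```

```bash
python3 -m inch '[-0.8,-0.93,0,0,0,0,1, -0.8,-0.93,0,0,0,0,1, -0.8,-0.93,0,0,0,0,1, -0.8,-0.93,0,0,0,0,1, -0.8,-0.93,0,0,0,0,1]' 30
python3 -m inch '[-0.8,-0.93,0,0,0,0,1, -0.8,-0.93,0,0,0,0,1, -0.8,-0.93,0,0,0,0,1, -0.8,-0.93,0,0,0,0,1, -0.8,-0.93,0,0,0,0,1]'
python3 -m inch '[-0.8,-0.94,0.4,0,0,0,1, -0.8,-0.94,0.4,0,0,0,1, -0.8,-0.94,0.4,0,0,0,1, -0.8,-0.94,0.4,0,0,0,1, -0.8,-0.94,0.4,0,0,0,1, -0.8,-0.94,0.4,0,0,0,1]'
python3 -c "
from h import *;from bench import bot
s=bot.state();print(s['qpos'],sh([.483,-.099,.0135],s))"
```

```text
t: 0.72
eef_pos: [0.3519, 0.3724, 0.2382]
tcp_rot: [-0.0, 0.218, 0.976, -0.001]
wrist_force: [0.3, -0.3, -0.0]
opening: 0.0884
finger_force: 0.0
t: 1.35
eef_pos: [0.419, 0.1373, 0.2387]
tcp_rot: [0.0, 0.219, 0.976, -0.0]
wrist_force: [-0.1, 0.0, 0.1]
opening: 0.0883
finger_force: 0.0
t: 2.1
eef_pos: [0.484, -0.0971, 0.1582]
tcp_rot: [-0.001, 0.216, 0.976, 0.001]
wrist_force: [-0.5, 0.4, -0.8]
opening: 0.0883
finger_force: 0.0
[-2.49191434e-01 -1.30780484e-02  2.06901258e+00  1.11159199e-03
  1.08712411e+00 -1.38455327e+00] [-0.001 -0.011  0.724]
```

```bash
python3 -m inch '[0,-0.01,0.25,0,0,0,1, 0,-0.01,0.5,0,0,0,1, 0,-0.01,0.65,0,0,0,1, 0,-0.01,0.72,0,0,0,1, 0,-0.01,0.72,0,0,0,1, 0,-0.01,0.72,0,0,0,0, 0,-0.01,0.72,0,0,0,0, 0,-0.01,0.72,0,0,0,0, 0,-0.01,0.72,0,0,0,0, 0,-0.01,0.72,0,0,0,0, 0,-0.01,0.72,0,0,0,0]' 40
```

```text
t: 3.48
eef_pos: [0.4834, -0.1001, 0.0152]
tcp_rot: [0.0, 0.216, 0.976, 0.0]
wrist_force: [0.9, 3.4, 5.6]
opening: 0.0485
finger_force: 40.0
```

```bash
python3 -m inch '[0,0,-0.06,0,0,0,0, 0,0,-0.13,0,0,0,0, 0,0,-0.2,0,0,0,0, 0,0,-0.2,0,0,0,0, 0,0,-0.2,0,0,0,0, 0,0,-0.2,0,0,0,0, 0,0,-0.2,0,0,0,0, 0,0,-0.2,0,0,0,0]'
for i in 1 2; do python3 -m inch '[0,0,0,0,0,0,0, 0,0,0,0,0,0,0]' | grep -E "wrist|eef"; done
```

```text
t: 4.47
eef_pos: [0.4826, -0.1001, 0.0543]
tcp_rot: [-0.0, 0.216, 0.976, 0.0]
wrist_force: [0.1, -0.1, -5.3]
opening: 0.0485
finger_force: 40.0
eef_pos: [0.4828, -0.1002, 0.0547]
wrist_force: [0.7, 0.0, -5.3]
eef_pos: [0.4829, -0.1002, 0.0547]
wrist_force: [0.5, 0.0, -5.5]
```

A weighs about 5.3 N, so it is probably the heavier. I put it back and lift B.

```bash
python3 -m inch '[0,0,0.07,0,0,0,0, 0,0,0.14,0,0,0,0, 0,0,0.18,0,0,0,0, 0,0,0.2,0,0,0,0, 0,0,0.2,0,0,0,0, 0,0,0.2,0,0,0,0, 0,0,0.2,0,0,0,1, 0,0,0.2,0,0,0,1, 0,0,0.2,0,0,0,1, 0,0,0.2,0,0,0,1, 0,0,0,0,0,0,1, 0,0,-0.2,0,0,0,1, 0,0,-0.5,0,0,0,1, 0,0,-0.5,0,0,0,1, 0,0,-0.5,0,0,0,1]'
python3 -c "
from h import *;from bench import bot
s=bot.state();print(s['qpos'],sh([.552,-.3145,.15],s))"
```

```text
t: 6.85
eef_pos: [0.4827, -0.1002, 0.1546]
tcp_rot: [0.0, 0.216, 0.976, -0.0]
wrist_force: [-0.3, 0.1, -0.6]
opening: 0.0882
finger_force: 0.0
[-2.55127793e-01 -1.17943861e-02  2.07495390e+00  1.32359737e-05
  1.07811933e+00 -1.39010210e+00] [-0.767 -0.825  0.023]
```

```bash
python3 -m inch '[-0.77,-0.82,0,0,0,0,1, -0.77,-0.82,0,0,0,0,1, -0.77,-0.82,0,0,0,0,1, -0.77,-0.82,0,0,0,0,1, -0.77,-0.82,0,0,0,0,1, -0.77,-0.82,0,0,0,0,1, -0.77,-0.82,0,0,0,0,1]'
python3 - <<'E'
from h import *;from bench import bot,viewer
s=bot.state();print(s['qpos'],sh([.552,-.3145,.0145],s))
for n in("top","side"):
    f=viewer.grab_frame(n); P=cloud(f)
    for x,y in((.483,-.099),(.552,-.3145)):
        w=P.reshape(-1,3); h=w[(w[:,2]>.043)&(w[:,2]<.057)&(np.hypot(w[:,0]-x,w[:,1]-y)<.04)]; print(n,len(h),h.mean(0) if len(h) else 0)
E
```

```text
t: 7.72
eef_pos: [0.5524, -0.3123, 0.1536]
tcp_rot: [-0.001, 0.216, 0.976, 0.0]
wrist_force: [0.0, 0.2, 0.2]
opening: 0.0881
finger_force: 0.0
[-5.53853823e-01  2.53835148e-01  1.77875796e+00  1.89321061e-04
  1.11131393e+00 -1.69002536e+00] [-0.005 -0.011  0.695]
top 271 [ 0.4818182  -0.09914071  0.04915781]
top 193 [ 0.54664131 -0.30962843  0.04924537]
side 391 [ 0.47985996 -0.10293318  0.04954792]
side 352 [ 0.54748736 -0.32359335  0.04922716]
```

```bash
python3 -m inch '[0,-0.01,0.25,0,0,0,1, 0,-0.01,0.5,0,0,0,1, 0,-0.01,0.63,0,0,0,1, 0,-0.01,0.69,0,0,0,1, 0,-0.01,0.69,0,0,0,1, 0,-0.01,0.69,0,0,0,0, 0,-0.01,0.69,0,0,0,0, 0,-0.01,0.69,0,0,0,0, 0,-0.01,0.69,0,0,0,0, 0,-0.01,0.69,0,0,0,0, 0,-0.01,0.69,0,0,0,0]' 30
python3 -m inch '[0,0,-0.06,0,0,0,0, 0,0,-0.13,0,0,0,0, 0,0,-0.2,0,0,0,0, 0,0,-0.2,0,0,0,0, 0,0,-0.2,0,0,0,0, 0,0,-0.2,0,0,0,0, 0,0,-0.2,0,0,0,0, 0,0,-0.2,0,0,0,0]'
for i in 1 2; do python3 -m inch '[0,0,0,0,0,0,0, 0,0,0,0,0,0,0]' | grep -E "wrist|eef"; done
```

```text
t: 9.2
eef_pos: [0.5527, -0.3156, 0.0172]
tcp_rot: [0.0, 0.216, 0.976, 0.0]
wrist_force: [0.8, 1.7, 4.3]
opening: 0.049
finger_force: 30.0
t: 10.2
eef_pos: [0.5521, -0.3155, 0.0563]
tcp_rot: [-0.0, 0.216, 0.976, 0.0]
wrist_force: [-0.4, -0.6, -1.8]
opening: 0.0489
finger_force: 30.0
eef_pos: [0.5524, -0.3157, 0.0567]
wrist_force: [0.7, 0.8, -3.9]
eef_pos: [0.5524, -0.3157, 0.0567]
wrist_force: [-0.5, -0.8, -2.9]
```

```bash
for i in 1 2 3 4; do python3 -m inch '[0,0,0,0,0,0,0, 0,0,0,0,0,0,0]' | grep -E "wrist"; done
python3 -m inch '[0,0,0.07,0,0,0,0, 0,0,0.14,0,0,0,0, 0,0,0.18,0,0,0,0, 0,0,0.2,0,0,0,0, 0,0,0.2,0,0,0,0, 0,0,0.2,0,0,0,0, 0,0,0.2,0,0,0,1, 0,0,0.2,0,0,0,1, 0,0,0.2,0,0,0,1, 0,0,0.2,0,0,0,1, 0,0,0,0,0,0,1, 0,0,-0.2,0,0,0,1, 0,0,-0.5,0,0,0,1, 0,0,-0.5,0,0,0,1, 0,0,-0.5,0,0,0,1]'
python3 -c "
from h import *;from bench import bot
s=bot.state();print(sh([.4813,-.1005,.15],s))"
```

```text
wrist_force: [-0.8, -0.1, -3.7]
wrist_force: [-0.9, 0.0, -2.5]
wrist_force: [-0.9, -0.3, -2.7]
wrist_force: [-0.3, 0.2, -2.9]
t: 13.58
eef_pos: [0.5523, -0.3156, 0.1567]
tcp_rot: [0.0, 0.216, 0.976, -0.0]
wrist_force: [0.3, -0.0, -0.5]
opening: 0.0878
finger_force: 0.0
[0.776 0.825 0.033]
```

B weighs about 3 N against A's 5.4 N, so A is the heavier. I go back to A.

```bash
python3 -m inch '[0.78,0.82,0,0,0,0,1, 0.78,0.82,0,0,0,0,1, 0.78,0.82,0,0,0,0,1, 0.78,0.82,0,0,0,0,1, 0.78,0.82,0,0,0,0,1, 0.78,0.82,0,0,0,0,1, 0.78,0.82,0,0,0,0,1]'
python3 - <<'E'
from h import *;from bench import bot,viewer
s=bot.state();print(sh([.4813,-.1005,.0145],s))
for n in("top","side"):
    f=viewer.grab_frame(n); P=cloud(f); cv2.imwrite(f"pics/{n}1.png",f["color"][:,:,::-1])
    for x,y in((.483,-.099),(.552,-.3145)):
        w=P.reshape(-1,3); h=w[(w[:,2]>.043)&(w[:,2]<.057)&(np.hypot(w[:,0]-x,w[:,1]-y)<.04)]; print(n,len(h),h.mean(0) if len(h) else 0)
E
```

```text
t: 14.45
eef_pos: [0.4804, -0.1021, 0.1562]
tcp_rot: [-0.0, 0.217, 0.976, -0.0]
wrist_force: [-0.5, 0.6, -0.7]
opening: 0.0884
finger_force: 0.0
[-0.001  0.01   0.708]
top 1 [ 0.45980101 -0.08917138  0.04857097]
top 282 [ 0.55153282 -0.31384886  0.04906098]
side 395 [ 0.47988043 -0.10286854  0.04927114]
side 531 [ 0.54988246 -0.31732494  0.0495204 ]
```

View pics/side1.png

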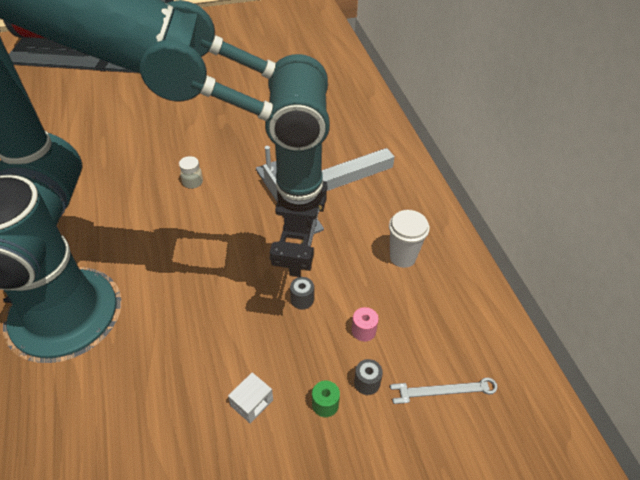

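The side view shows the light wheel B upright at (368,375) where it was, and the heavy wheel A standing at (303,290) under the gripper. I grip A, lift it to a transport height and hold.

```bash
python3 -m inch '[0,0.01,0.25,0,0,0,1, 0,0.01,0.5,0,0,0,1, 0,0.01,0.65,0,0,0,1, 0,0.01,0.71,0,0,0,1, 0,0.01,0.71,0,0,0,1, 0,0.01,0.71,0,0,0,0, 0,0.01,0.71,0,0,0,0, 0,0.01,0.71,0,0,0,0, 0,0.01,0.71,0,0,0,0, 0,0.01,0.71,0,0,0,0, 0,0.01,0.71,0,0,0,0]' 40
python3 -m inch '[0,0,-0.06,0,0,0,0, 0,0,-0.15,0,0,0,0, 0,0,-0.3,0,0,0,0, 0,0,-0.5,0,0,0,0, 0,0,-0.65,0,0,0,0, 0,0,-0.75,0,0,0,0, 0,0,-0.75,0,0,0,0, 0,0,-0.75,0,0,0,0, 0,0,-0.75,0,0,0,0, 0,0,-0.75,0,0,0,0]'
python3 -c "
from h import *;from bench import bot
s=bot.state();print(sh([.4975,.297,.15],s))"
```

```text
t: 15.92
eef_pos: [0.4813, -0.0995, 0.0152]
tcp_rot: [0.0, 0.216, 0.976, -0.0]
wrist_force: [-1.4, 0.4, 4.3]
opening: 0.0486
finger_force: 40.0
t: 17.18
eef_pos: [0.4802, -0.0992, 0.1635]
tcp_rot: [-0.001, 0.216, 0.976, 0.0]
wrist_force: [1.0, 0.9, -4.5]
opening: 0.0484
finger_force: 40.0
[0.758 1.832 0.068]
```

```bash
python3 -m inch '[0.05,0.15,0,0,0,0,0, 0.13,0.35,0,0,0,0,0, 0.22,0.55,0,0,0,0,0, 0.3,0.75,0,0,0,0,0, 0.37,0.9,0,0,0,0,0, 0.37,0.9,0,0,0,0,0]'
python3 -m inch '[0.08,0.2,0,0,0,0,0, 0.16,0.4,0,0,0,0,0, 0.25,0.6,0,0,0,0,0, 0.32,0.78,0,0,0,0,0, 0.37,0.88,0,0,0,0,0, 0.39,0.93,0,0,0,0,0, 0.39,0.93,0,0,0,0,0, 0.39,0.93,0,0,0,0,0, 0.39,0.93,0,0,0,0,0]'
python3 - <<'E'
from h import *;from bench import bot,viewer
s=bot.state();print(s["qpos"],sh([.4975,.297,.1215],s))
for n in("top","side"):
    f=viewer.grab_frame(n); np.savez(n+"2.npz",**f); u,v=map(int,proj(f,[.4975,.297,.12])); 
    c=cv2.resize(f["color"][v-50:v+50,max(u-60,0):u+60],None,fx=5,fy=5,interpolation=cv2.INTER_CUBIC); print(n,u,v); cv2.imwrite(f"pics/{n}2.png",c[:,:,::-1])
E
```

```text
t: 17.92
eef_pos: [0.4896, 0.0971, 0.1642]
tcp_rot: [-0.0, 0.215, 0.977, 0.0]
wrist_force: [0.3, -0.8, -4.7]
opening: 0.0482
finger_force: 40.0
t: 19.05
eef_pos: [0.4978, 0.2955, 0.1646]
tcp_rot: [-0.0, 0.217, 0.976, -0.0]
wrist_force: [0.6, 0.1, -5.3]
opening: 0.0483
finger_force: 40.0
[ 4.92949251e-01  1.41743075e-01  1.89127592e+00 -3.36529215e-04
  1.10896379e+00 -6.40798660e-01] [0.004 0.006 0.216]
top 189 245
side 266 136
```

View pics/side2.png

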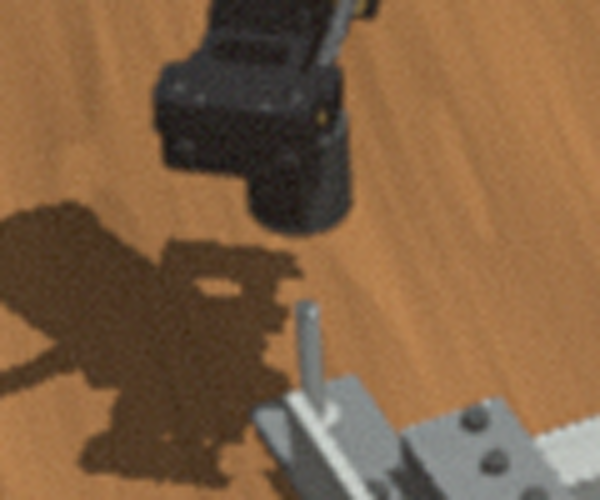

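The side crop shows the wheel hanging upright above the stud. Its lower face is centred at about x=300, and the stud line extended upwards gives about 298, so it is aligned. I lower it to about 2 cm above the tip.

```bash
python3 -m inch '[0,0,0.05,0,0,0,0, 0,0,0.1,0,0,0,0, 0,0,0.15,0,0,0,0, 0,0,0.19,0,0,0,0, 0,0.01,0.21,0,0,0,0, 0,0.01,0.21,0,0,0,0, 0,0.01,0.21,0,0,0,0, 0,0.01,0.21,0,0,0,0, 0,0.01,0.21,0,0,0,0, 0,0.01,0.21,0,0,0,0]'
python3 - <<'E'
from h import *;from bench import bot,viewer
s=bot.state()
f=viewer.grab_frame("side"); c=np.array(f["color"])
t=s["eef_pos"]-[0,0,.0152]
for z,col in((0,(255,0,0)),):
    pts=np.array([proj(f,t+[.025*np.cos(a),.025*np.sin(a),z]) for a in np.linspace(0,6.28,40)])
u,v=map(int,proj(f,[.4975,.297,.12])); c=cv2.resize(c[v-50:v+50,u-60:u+60],None,fx=5,fy=5,interpolation=cv2.INTER_CUBIC)
cv2.polylines(c,[np.int32((pts-[u-60,v-50]+.5)*5)],True,(255,0,0),1)
for z in(.085,.105): cv2.circle(c,tuple(int(k) for k in (proj(f,[.4975,.297,z])-[u-60,v-50]+.5)*5),4,(0,255,0),1)
cv2.imwrite("pics/side3.png",c[:,:,::-1])
E
```

```text
t: 20.4
eef_pos: [0.4986, 0.2984, 0.1229]
tcp_rot: [0.0, 0.216, 0.976, 0.0]
wrist_force: [0.3, 0.1, -5.2]
opening: 0.0486
finger_force: 40.0
```

View pics/side3.png

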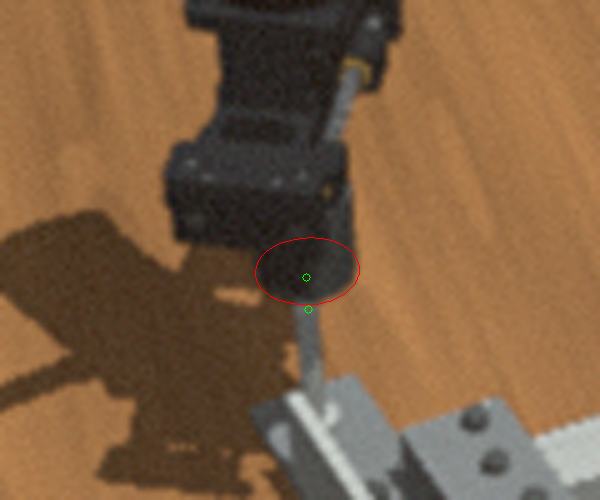

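The picture shows the wheel's lower face at about (305,271), matching the predicted outline. It is centred within about 1–2 mm of the stud axis and about 22 mm above the tip, with nothing touching. I hand it in.

```bash
python3 -m inch '[0,0,0,0,0,0,0, 0,0,0,0,0,0,0]' && python3 -c "
from bench import workorder; print(workorder.sign_off())"
```

```text
t: 20.7
eef_pos: [0.4986, 0.2984, 0.1227]
tcp_rot: [-0.0, 0.216, 0.976, -0.0]
wrist_force: [-0.3, 0.8, -5.7]
opening: 0.0486
finger_force: 40.0
the job is handed in; nothing more can be done
None
```

I handed the job in at 20.7 s with the heavier wheel (about 5.4 N against 3 N) held upright about 22 mm above the bare axle's tip and within about 2 mm of its axis, and the lighter wheel standing where it was; sign-off returned no verdict.

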